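Put the microscope parts back on their own pads

ROBOT

A 6-joint arm with a two-finger parallel gripper is mounted at the origin on a cart in front of the work surface, level with it; the furniture and walls round the work are solid. World frame = base frame: x ahead of the robot, y to its left, z up, the work surface at z = 0. Lengths are in m, angles in degrees, forces in N, time in s.
With the tool pointing down it reaches from about 0.325 to 0.775 m from the base axis. Payload 5.5 kg.
Tool frame: the origin (TCP) lies at the centre of the arm's flange, where the gripper is bolted on; the fingertips stand 182 mm ahead of it and the grasp point (between the pads) lies 163 mm ahead of it; z points along the fingers, y is the line along which they close (so a half turn about z gives the same grasp; the last joint's range is limited). The gripper opens to 88 mm and grips with 3 to 60 N. Pads are 20 mm wide; open, the fingers measure 115 mm over their backs; the gripper's body (75 mm by 178 mm) begins 61 mm behind the grasp point.
Start: joints at [-70.056, 5.22, 70.514, -0, 104.267, -3.249], TCP at [0.236, -0.552, 0.405] pointing down, gripper open.
Joint ranges: [-164.24, 164.24], [-49.07, 125.15], [9.68, 141.18], [-86.29, 266.29], [3.28, 154.24], [-151.56, 151.56]. Speed limits (degrees/s): [147.25, 147.25, 172.46, 180, 180, 180].

INTERFACE

Orientations are given as [roll, pitch, yaw] about the fixed x, y, z axes, in that order (R = Rz(yaw) Ry(pitch) Rx(roll)).
In Python, from station import r gives the robot as it stands. The module is installed in compiled form; this text tells all that it offers. Calls block until the motion is done:
- r.reach(position, orientation): joint-space move of the TCP to a pose.
- r.servo_line(position, rotation=None, speed=0.15): straight line of the TCP; rotation=None keeps the orientation; speed is the mean speed in m/s.
- r.move_joints(angles): joint-space move.
- r.let_go() and r.grab(squeeze=None): open the fingers fully, or close them until they stop; squeeze is the grip in N (None keeps the last).
- r.wait(seconds).
- r.inverse_kinematics(position, orientation): joint angles nearest the present ones, or None.
- r.sense(): the state.
- r.snapshot(name): name is "scene" or "side" or "wrist"; returns a dict with "frame" (480x640x3 uint8, red, green, blue), "fx", "fy", "cx", "cy" (pixels), "R" (3x3) and "t" (3): a world point X has camera coordinates R X + t. Camera axes: x right, y down, z forward; pixel columns grow to the right and rows downward; lengths in m; the calibration is good to about 2 mm. A picture is of the moment at which its call begins. There is no depth.
A pose or a line that the arm cannot do raises r.IKError and nothing moves.
- r.hand_in(): hands the job in; it is judged then, once.
The state is a dict: "clock": time; "joints": joint angles; "joint_vel": joint speeds; "joint_torque": joint torques, N m; "tcp_pos": TCP position; "orientation": TCP orientation; "contact_force": force on the tool from outside, world axes, zero at the start; "torque": the same for the moment, N m; "opening": finger opening in m; "gripper_force": force on a finger pad.
Only numpy, scipy, OpenCV 4.12 (cv2) and the standard library are available. Lean on these libraries where they do the work, as an engineer would, in place of code of your own. Each camera call takes 0.05 s, during which the arm holds its last target. There are 200 camera calls.

TASK

The three microscope parts on the bench have been put on one another's pads. Put each back, upright, in the middle of its own pad: the wide flat lens on the round pad, the eyepiece on the square pad, and the black power brick on the oblong pad with its length along the pad. The blank cork mat is there for setting a part aside meanwhile; keep the parts upright throughout and leave the rubber blower and the small capped can where they stand.

Things in the scene. Friction and masses are not known exactly. Their poses are not given: they have to be found in the camera images.
- lens_center (a point): auxiliary microscope lens lying flat: a round disc 18 mm high, 54 mm across its lower 11 mm (red knurled ring) and 48 mm across the black part above; point half-way up on its axis, z axis up. Loose, about 75 g, starts on the square pad
- eyepiece_center (a point): black round microscope eyepiece with a thin red line, standing upright, 44 mm high, 37 mm across at its widest, narrower (about 30 mm) at the foot; point half-way up on its axis, z axis up. Loose, about 85 g, starts on the oblong pad
- brick_center (a point): black power brick lying flat, 30 mm high, 36 mm wide along its own x axis and 86 mm long overall along its own y axis (prongs at one end and a cable stub at the other included; the solid case is 57 mm long, from -30 to +27 mm in its y); point at its middle, half-way up, z axis up. Loose, about 110 g, starts on the round pad, turned any way
- lens_pad: grey round pad, 100 mm across, 4 mm thick, fixed to the bench, with a thin white circle 58 mm across at its middle: the place of the lens. Origin at the centre of its underside, on the bench
- eyepiece_pad: grey square pad, 66 x 66 mm, 4 mm thick, fixed, with a thin white circle 41 mm across at its middle: the place of the eyepiece. Origin at the centre of its underside, on the bench
- brick_pad: grey oblong pad, 56 mm along its x axis and 104 mm along its y axis, 4 mm thick, fixed, with a thin white 40 x 91 mm rectangle: the place of the power brick. Origin at the centre of its underside, on the bench
- tile: blank brown square cork mat, 90 x 90 mm, 4 mm thick, fixed and empty: free spot for setting a part aside. Origin at the centre of its underside, on the bench
- blower: dark rubber lens blower with a thin red nozzle, standing upright, 49 mm across, 98 mm high; bystander. Origin at the centre of its underside
- can: small white round can with a black cap, standing upright, 34 mm across, 59 mm high; bystander. Origin at the centre of its underside
- stereo_microscope: the stereo microscope, fixed, which the arm must keep clear of: black base plate 22 mm high, from 120 mm nearer the robot to 120 mm farther than its origin and 194 mm to either side; the head overhangs the plate 155 to 415 mm above the bench, from 120 mm nearer (the eyepiece tubes, 300 to 400 mm up) and from 123 mm right to 98 mm left of the origin. Origin at the centre of its underside on the bench, x away from the robot, y left
There are look-alikes about, which are no part of the job. Of the things that look like the part that bears lens_center, the smallest one is meant.

How it is judged (in metres and radians):
At the end, for the whole second after the job is handed in: Lens on the round pad, eyepiece on the square pad, power brick on the oblong pad: each centre within 12 mm (level) of its pad's centre, resting on the pad (height within 4 mm), upright within 0.12 rad and at rest; the brick's length along the pad's within 0.2 rad, either way round (horizontal distance between lens_center and lens_pad below 0.012 m and height (world z) of lens_center between 0.009 and 0.017 m and angle between each of lens_center, eyepiece_center, brick_center's own z axis and vertical below 0.12 rad and linear speed of each of lens, eyepiece, brick below 0.02 m/s and horizontal distance between eyepiece_center and eyepiece_pad below 0.012 m and height (world z) of eyepiece_center between 0.022 and 0.03 m and horizontal distance between brick_center and brick_pad below 0.012 m and height (world z) of brick_center between 0.015 and 0.023 m and angle between the y axis of brick_center and the y axis of brick_pad, either way round below 0.2 rad); the robot touches nothing.
It fails at once if the lens is tipped over (angle between lens_center's own z axis and vertical above 0.6 rad).
It fails at once if the eyepiece is tipped over (angle between eyepiece_center's own z axis and vertical above 0.6 rad).
It fails at once if the power brick is tipped over (angle between brick_center's own z axis and vertical above 0.6 rad).
It fails at once if the blower is moved by more than 20 mm (distance of blower from where it was at the start of the episode above 0.02 m).
It fails at once if the can is moved by more than 20 mm (distance of can from where it was at the start of the episode above 0.02 m).
It also fails if it takes over 128 s, if anything falls off the work surface, if the arm or the gripper's body presses on something with over 40 N, if the wrist force passes 120 N, or if a joint passes its speed limit or range.

## Working session

There is one attempt and no reset: what is moved stays moved. The work goes in short steps, each a Python script; the robot and the scene stay as the last script left them, time stands still between calls to the robot, and variables do not carry over. Pictures are saved under pics/ and viewed, at most 14 in all, crops included, and the job is handed in when it is done.

```bash
mkdir -p pics; cat > h.py <<'E'
import numpy as np, cv2
from station import r
def snap(n,f):
    s=r.snapshot(n); cv2.imwrite('pics/'+f+'.png',s['frame'][:,:,::-1]); np.savez('pics/'+f+'.npz',**s); return s
def ray(s,u,v,z):
    R=np.array(s['R']);t=np.array(s['t']);c=-R.T@t
    d=R.T@np.array([(u-s['cx'])/s['fx'],(v-s['cy'])/s['fy'],1.]); return c+d*(z-c[2])/d[2]
def proj(s,X):
    p=np.array(s['R'])@X+np.array(s['t']); return s['fx']*p[0]/p[2]+s['cx'],s['fy']*p[1]/p[2]+s['cy']
E
python3 - <<'E'
from h import *
for n in('scene','side','wrist'):
    s=snap(n,n+'0'); print(n,-np.array(s['R']).T@s['t'],s['fx'])
print(r.sense())
E
```

```text
scene [0.17648806 0.40049671 0.88153285] 550.7898937550322
side [ 0.40568945 -0.98308183  0.49353453] 519.3101341275107
wrist [ 0.30184378 -0.5232808   0.38526306] 395.1631076501256
{'clock': 0.15, 'joints': array([-7.00556843e+01,  5.25450157e+00,  7.05662997e+01, -1.71869633e-03,
        1.04266197e+02, -3.24747741e+00]), 'joint_vel': array([ 0.05702345, -0.10114643, -0.15595615,  0.04674862, -0.0031924 ,
       -0.062159  ]), 'joint_torque': array([ 1.54772279e-03, -4.47045672e+01, -4.06907201e+01,  6.99261320e-02,
        2.74495472e-02, -1.35288856e-04]), 'tcp_pos': array([ 0.23630977, -0.55156304,  0.40375015]), 'orientation': array([-1.79913047e+02, -3.26470416e-03,  2.31913684e+01]), 'contact_force': array([ 0.3427495 ,  0.01684576, -0.33650979]), 'torque': array([0.03751076, 0.00830648, 0.04043482]), 'gripper_force': 0.0, 'opening': 0.08793229852497783}
```

View pics/scene0.png

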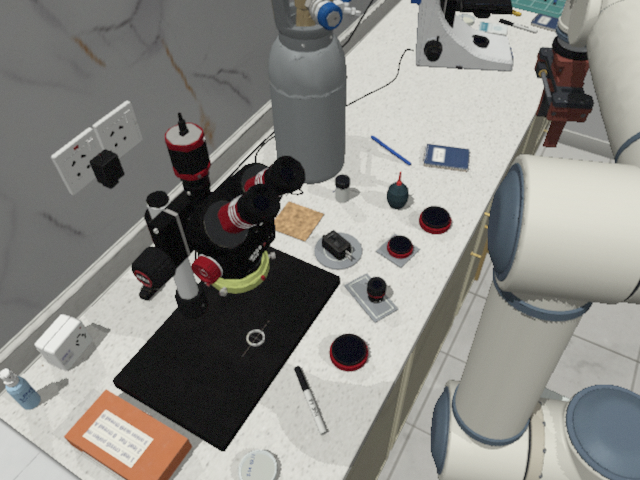

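View pics/side0.png

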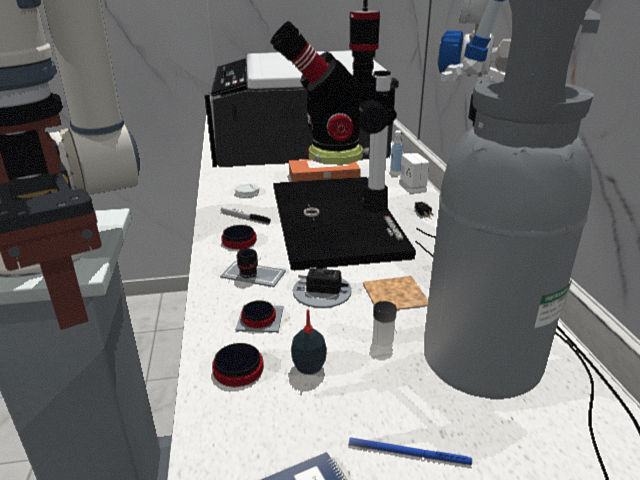

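The scene view shows round pad with brick (338,249), square pad with lens (399,248), oblong pad with eyepiece (371,297), cork (298,221), blower (398,195) and can (343,190). There are two larger look-alike lenses, at (435,220) and (349,351). The side view agrees.

```bash
python3 - <<'E'
from h import *
s=np.load('pics/scene0.npz')
for n,u,v,z in [('tile',298,221,.004),('round',338,250,.004),('sq',398,250,.004),('obl',371,298,.004),('lens',400,241,.022),('eye',376,283,.048),('blower',398,207,0),('can',343,200,0),('lensA',349,351,.015),('lensB',435,220,.015),('basecorner',340,283,.022),('c2',222,447,.022),('tube',290,172,.35)]:
    print(n,ray(s,u,v,z).round(3))
print(r.inverse_kinematics([.45,-.25,.42],[180,0,0]),r.inverse_kinematics([.45,-.25,.42],[180,0,90]),r.inverse_kinematics([.45,-.25,.42],[180,0,-90]))
w=np.load('pics/wrist0.npz'); print((w['R']@np.array([[1,0,0],[0,1,0],[0,0,1]])).round(2), w['t'])
E
```

```text
tile [ 0.644 -0.283  0.004]
round [ 0.527 -0.253  0.004]
sq [ 0.418 -0.313  0.004]
obl [ 0.413 -0.177  0.004]
lens [ 0.42  -0.323  0.022]
eye [ 0.408 -0.183  0.048]
blower [ 0.472 -0.432  0.   ]
can [ 0.59  -0.391  0.   ]
lensA [ 0.393 -0.047  0.015]
lensB [ 0.38  -0.421  0.015]
basecorner [ 0.476 -0.167  0.022]
c2 [0.485 0.202 0.022]
tube [ 0.52 -0.09  0.35]
[-3.28416003e+01 -7.69720072e+00  8.16866258e+01 -2.54444375e-14
  1.06010575e+02  5.71583997e+01] [-32.8416003   -7.69720072  81.68662579   0.         106.01057492
 -32.8416003 ] [-3.28416003e+01 -7.69720072e+00  8.16866258e+01 -2.54444375e-14
  1.06010575e+02  1.47158400e+02]
[[ 0.39 -0.92 -0.  ]
 [-0.89 -0.38  0.26]
 [-0.24 -0.1  -0.96]] [-0.5994391  -0.03303355  0.39107753]
```

```bash
python3 - <<'E'
from h import *
r.reach([.5,-.27,.42],[180,0,0]); snap('wrist','w1'); print(r.sense()['clock'])
E
```

```text
1.6333
```

View pics/w1.png

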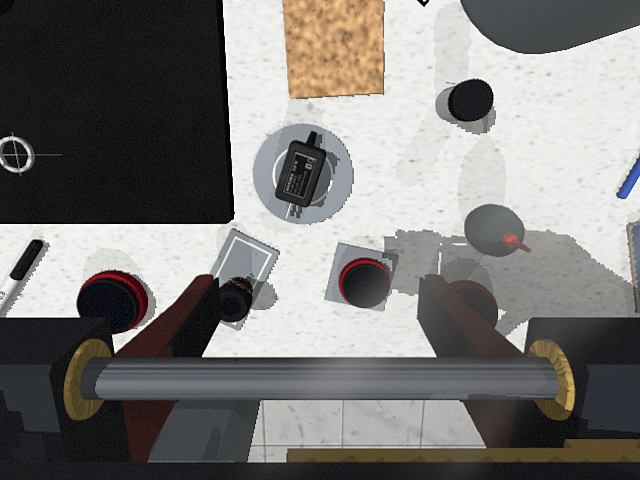

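Wrist view: the cork is at (335,45), the round pad at (303,173) with the brick tilted on it, the oblong pad at (243,275) with the eyepiece, and the square pad at (362,275) with the lens. The gripper hides some of this, so I'll shift back and segment.

```bash
python3 - <<'E'
from h import *
r.reach([.40,-.26,.42],[180,0,0]); s=snap('wrist','w2'); im=s['frame'].astype(int)
for n,X in [('round',(.527,-.253,.004)),('sq',(.418,-.313,.004)),('obl',(.413,-.177,.004)),('tile',(.644,-.283,.004))]: print(n,np.round(proj(s,np.array(X))))
R,G,B=im[...,0],im[...,1],im[...,2]; v=im.max(2)
m=((B-R>8)&(v>100)&(v<200)).astype(np.uint8)*255
out=s['frame'][:,:,::-1].copy()
cs,_=cv2.findContours(cv2.morphologyEx(m,cv2.MORPH_CLOSE,np.ones((5,5))),cv2.RETR_EXTERNAL,cv2.CHAIN_APPROX_NONE)
for c in cs:
    if cv2.contourArea(c)>1000:
        cv2.drawContours(out,[c],-1,(0,255,0),1); h=cv2.convexHull(c); print(cv2.contourArea(c),cv2.contourArea(h),cv2.minAreaRect(h),cv2.fitEllipse(h))
cv2.imwrite('pics/w2d.png',cv2.resize(out[:400,100:540],(800,727))[:600])
E
```

```text
round [310.  68.]
sq [370. 185.]
obl [235. 190.]
tile [344. -79.]
3585.5 4898.0 ((426.5, 381.5), (33.0, 171.0), 90.0) ((427.9540100097656, 381.7559814453125), (41.58034896850586, 180.33438110351562), 87.03915405273438)
6415.5 7335.5 ((210.5, 380.5), (31.0, 245.0), 90.0) ((210.40818786621094, 385.3814392089844), (85.3232650756836, 244.86376953125), 90.42528533935547)
1497.5 4215.5 ((373.65216064453125, 183.75900268554688), (65.79646301269531, 65.90003967285156), 13.172553062438965) ((372.5754089355469, 182.71188354492188), (77.98774719238281, 92.33036041259766), 96.70484161376953)
3727.0 5602.5 ((239.6020050048828, 186.31005859375), (57.143455505371094, 101.11888885498047), 25.513870239257812) ((239.2084503173828, 188.2730712890625), (68.48865509033203, 140.2473602294922), 24.639623641967773)
9414.0 9507.5 ((311.5, 66.0), (114.0, 105.0), 90.0) ((311.53106689453125, 65.56169128417969), (106.33650207519531, 114.43316650390625), 176.8733673095703)
```

View pics/w2d.png

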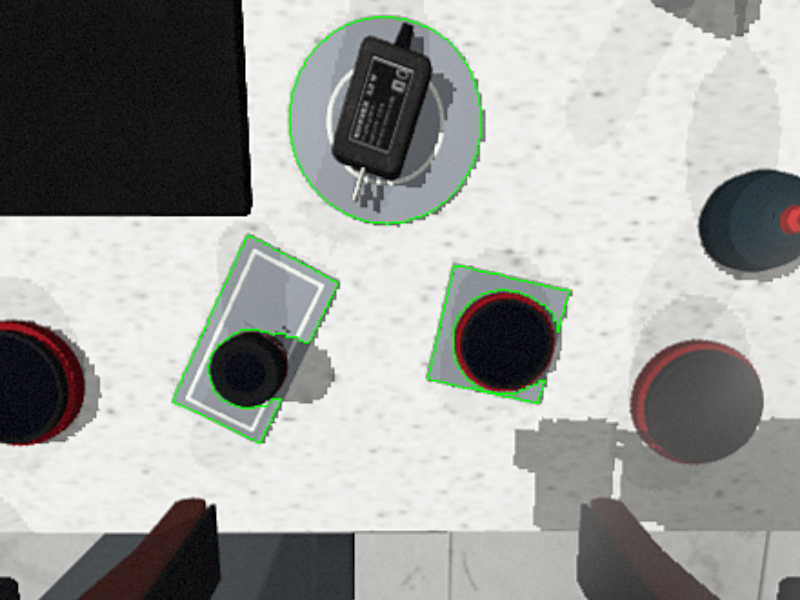

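Detection overlay (crop, 1.82x): the pad outlines fit well. Brick, eyepiece and lens are at about (383,105), (249,368) and (505,341) in the crop, and the brick's prongs point toward the robot. Next I compute world positions.

```bash
cat > meas.py <<'E'
from h import *
def run(s,boxes):
    im=s['frame'].astype(int); v=im.max(2); B_R=im[...,2]-im[...,0]
    toW=lambda c,z: np.array([ray(s,p[0]+.0,p[1]+.0,z)[:2] for p in c.reshape(-1,2)],np.float32)
    def rep(n,m,z):
        u0,v0,u1,v1=boxes[n]; mm=np.zeros_like(m,np.uint8); mm[v0:v1,u0:u1]=m[v0:v1,u0:u1]*255
        mm=cv2.morphologyEx(mm,cv2.MORPH_OPEN,np.ones((5,5)))if n=='brick' else mm
        mm=cv2.morphologyEx(mm,cv2.MORPH_CLOSE,np.ones((5,5)))
        cs,_=cv2.findContours(mm,cv2.RETR_EXTERNAL,cv2.CHAIN_APPROX_NONE); c=max(cs,key=cv2.contourArea)
        w=toW(cv2.convexHull(c),z)*1000
        b=cv2.boxPoints(cv2.minAreaRect(w)); e=[b[1]-b[0],b[2]-b[1]]; l=max(e,key=np.linalg.norm); th=np.degrees(np.arctan2(l[1],l[0]))
        print(n,'rect c',b.mean(0).round(1),'sz',np.linalg.norm(e,axis=1).round(1),'th',round((th+90)%180-90,1),'circ',np.round(cv2.minEnclosingCircle(w)[0],1),round(cv2.minEnclosingCircle(w)[1]*2,1))
    pad=(B_R>8)&(v>90)&(v<200)
    red=(im[...,0]-im[...,1]>40)
    for n in boxes:
        if n in('round','sq','obl'): rep(n,pad,.004)
        elif n=='lens': rep(n,(v<45)|red,.013); 
        elif n=='brick': rep(n,v<75,.034)
        elif n=='eye': rep(n,v<50,.040)
E
python3 - <<'E'
from meas import *
s=np.load('pics/w2.npz')
run(s,dict(round=(250,0,380,130),sq=(330,140,420,230),obl=(190,125,292,250),lens=(340,150,410,222),brick=(275,5,345,105),eye=(205,175,262,230)))
s=np.load('pics/w1.npz')
print([ray(s,*p,.004).round(3) for p in [(284,0),(383,0),(383,94),(290,98)]])
print('cyl',ray(s,470,10,.05),ray(s,530,52,.05),ray(s,530,52,0)); print('can',ray(s,471,98,.059),'blow',ray(s,495,230,.04),'plate',ray(s,231,221,.022))
E
```

```text
round rect c [ 527.1 -254.7] sz [98.8 98.6] th -0.1 circ [ 527.5 -254.7] 99.7
sq rect c [ 418.4 -316. ] sz [65.7 65.6] th -12.5 circ [ 418.3 -316.3] 90.8
obl rect c [ 414.5 -180.9] sz [103.7  55.5] th -27.7 circ [ 414.5 -180.6] 115.6
lens rect c [ 415.5 -318.7] sz [53.5 53.4] th -15.5 circ [ 415.8 -319. ] 54.4
brick rect c [ 533.5 -254.9] sz [67.4 35.4] th -18.5 circ [ 532.5 -255.4] 69.0
eye rect c [ 405.7 -184.9] sz [37.9 38.1] th 87.6 circ [ 407.  -185.4] 41.6
[array([ 0.683, -0.24 ,  0.004]), array([ 0.683, -0.329,  0.004]), array([ 0.604, -0.332,  0.004]), array([ 0.6  , -0.244,  0.004])]
cyl [ 0.66329268 -0.39157254  0.05      ] [ 0.63255098 -0.44374491  0.05      ] [ 0.64130459 -0.46836833  0.        ]
can [ 0.59633028 -0.39580674  0.059     ] blow [ 0.47999767 -0.43734932  0.04      ] plate [ 0.4846616  -0.18473759  0.022     ]
```

```bash
cat > mv.py <<'E'
from h import *
H=.33
def go(p,yaw,z,speed=.15): r.servo_line([p[0],p[1],z],[180,0,yaw],speed=speed)
def pick(p,yaw,z,N=20):
    r.let_go(); r.reach([p[0],p[1],H],[180,0,yaw]); go(p,yaw,z+.03); go(p,yaw,z,.06); q=r.sense()
    r.grab(N); s=r.sense(); print('pick',q['tcp_pos'].round(4),q['contact_force'].round(1),'open',s['opening'],s['gripper_force'],s['clock'])
    go(p,yaw,z+.04,.08); go(p,yaw,H,.2); print('held',r.sense()['opening'])
def place(p,yaw,z):
    r.reach([p[0],p[1],H],[180,0,yaw]); go(p,yaw,z+.03,.2); go(p,yaw,z,.05); s=r.sense()
    print('place',s['tcp_pos'].round(4),s['contact_force'].round(1),s['opening'])
    r.let_go(); r.wait(.2); go(p,yaw,z+.06,.1); go(p,yaw,H,.25); print(r.sense()['clock'])
E
python3 - <<'E'
from mv import *
r.reach([.4065,-.185,H+.05],[180,0,-24])
pick([.4065,-.185],-24,.194); place([.635,-.28],-24,.195)
r.reach([.52,-.26,.42],[180,0,0]); s=snap('wrist','w3')
E
```

```text
pick [ 0.4065 -0.185   0.1938] [0.2 0.  0.8] open 0.03417660989758989 20.00005289213732 5.6833
held 0.03433945247050003
place [ 0.635  -0.28    0.1946] [-0.2 -0.1 -1.4] 0.0343460101849078
11.7167
```

View pics/w3.png

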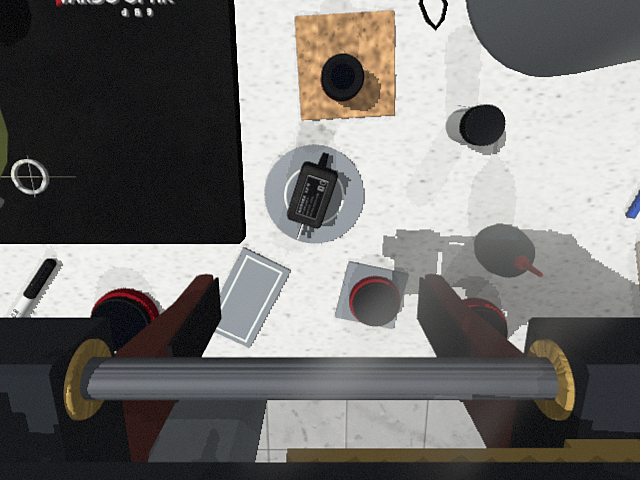

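The eyepiece stands upright on the cork at (342,77) and the oblong pad is free. Brick next, then the lens.

```bash
python3 - <<'E'
from mv import *
pick([.5293,-.2535],-18.5,.190); place([.4145,-.181],-27.7,.191)
pick([.4156,-.3188],-90+12.5+0,.189,25) if 0 else pick([.4156,-.3188],77.5,.189,25)
place([.5272,-.2547],77.5,.190)
r.reach([.40,-.26,.42],[180,0,0]); s=snap('wrist','w4')
cv2.imwrite('pics/w4d.png',cv2.resize(s['frame'][:300,140:540,::-1],(800,600)))
E
```

```text
pick [ 0.5293 -0.2535  0.1898] [0.2 0.1 1. ] open 0.03601547512723012 19.999949634075165 15.4583
held 0.03593990802340857
place [ 0.4145 -0.181   0.191 ] [-0.3 -0.1 -2.3] 0.035828082286553056
21.1417
pick [ 0.4156 -0.3188  0.1888] [ 0.3  0.2 -0.2] open 0.052250832095511304 25.00017769401893 25.3583
held 0.05222376971346226
place [ 0.5272 -0.2547  0.1897] [ 0.9 -0.1 -1.8] 0.052116075623781025
30.8333
```

View pics/w4d.png

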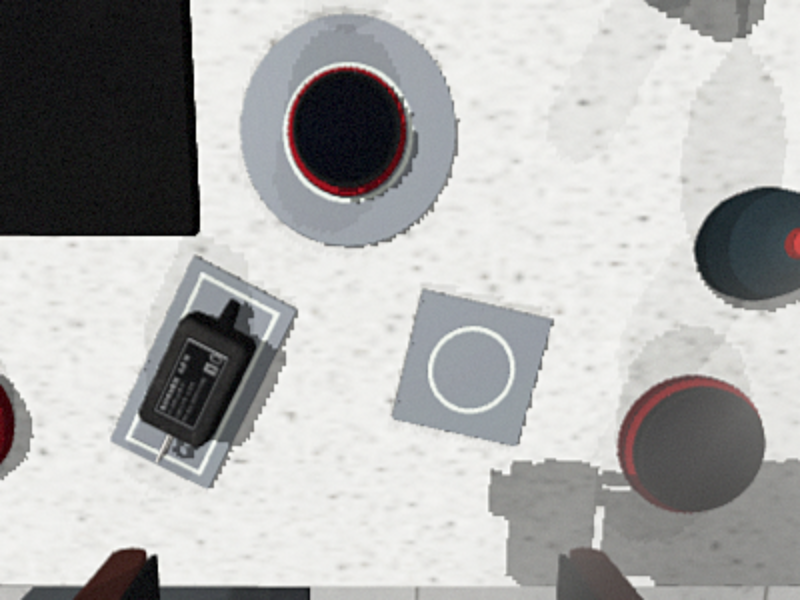

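Lens is centred in the circle on the round pad (347,131), brick is inside its rectangle (198,378), and the square pad at (472,368) is free. Eyepiece last.

```bash
python3 - <<'E'
from mv import *
from meas import run
pick([.635,-.28],-24,.194); place([.4184,-.3161],77.5,.195)
r.reach([.40,-.26,.42],[180,0,0]); s=snap('wrist','w5')
run(s,dict(lens=(275,25,350,105),brick=(200,140,275,230),eye=(340,145,410,222)))
cv2.imwrite('pics/w5d.png',cv2.resize(s['frame'][:300,140:540,::-1],(800,600)))
snap('side','s5')
E
```

```text
pick [ 0.635  -0.28    0.1937] [-0.5 -0.7 -0.1] open 0.03438963639123213 20.00016438541934 35.5917
held 0.03438545596198466
place [ 0.4184 -0.3161  0.1948] [ 1.3 -0.3 -1.2] 0.03428478122661942
42.4083
lens rect c [ 527.4 -254.3] sz [53.1 53.6] th 46.4 circ [ 527.1 -254. ] 54.2
brick rect c [ 421.7 -187.1] sz [70.7 36.2] th -27.5 circ [ 422.2 -185.1] 72.2
eye rect c [ 417.8 -316.8] sz [35.6 38.4] th 47.0 circ [ 417.6 -316.9] 39.2
```

View pics/w5d.png

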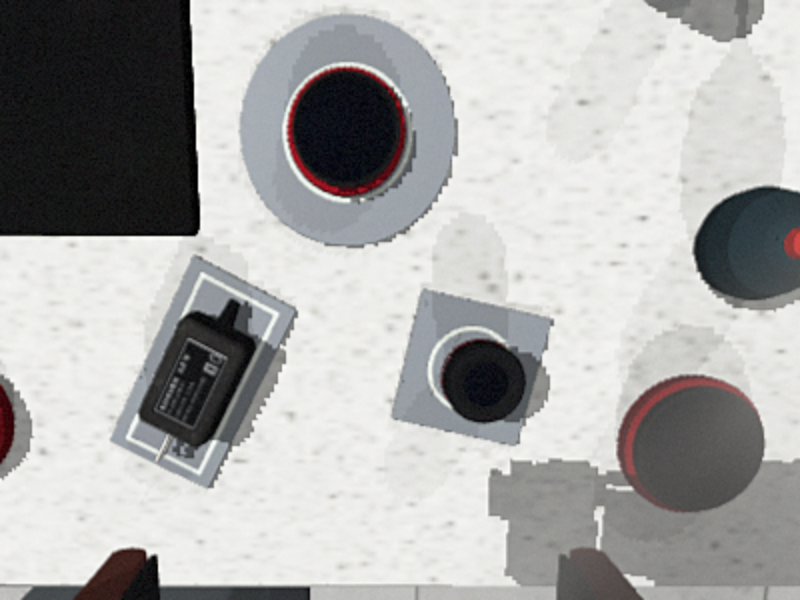

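View pics/s5.png

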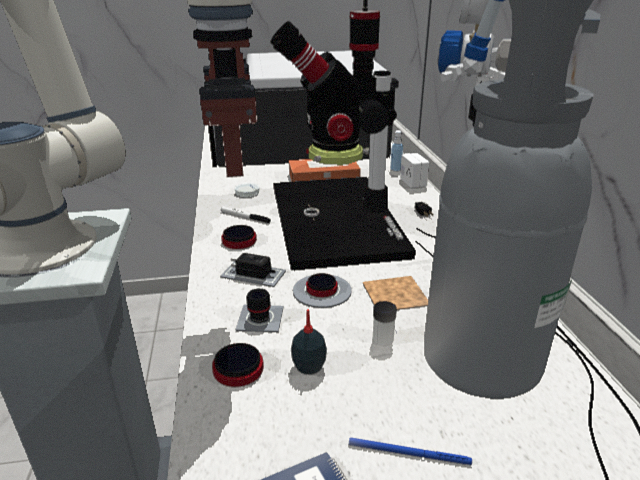

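The wrist view shows all three parts centred and upright: the brick centre is about 4 mm off and the other two are within 1 mm. In the side view, the eyepiece (258,304), lens (322,284) and brick (253,265) stand on their pads. The blower and can have not moved, and the arm is clear.

```bash
python3 -c "
from station import r
print(r.hand_in())"
```

```text
the job is handed in; nothing more can be done
None
```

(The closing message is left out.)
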